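# Prime the toner supply unit from its guarded keys

## Robot

A 6-joint arm with a two-finger parallel gripper is mounted at the origin on the work surface. World frame = base frame: x ahead of the robot, y to its left, z up, the work surface at z = 0. Lengths are in mm, angles in rad, forces in N, time in s.
With the tool pointing down it reaches from about 400 to 925 mm from the base axis. Payload 12.5 kg.
Tool frame: the origin (TCP) lies where the fingers leave the gripper's body, on its centre line; the fingertips stand 78 mm ahead of it and the grasp point (between the pads) lies 59 mm ahead of it; z points along the fingers, y is the direction in which the jaws open and shut (so a half turn about z gives the same grasp; the last joint's range is limited). The gripper opens to 95 mm and grips with 3 to 60 N. Pads are 20 mm wide; open, the fingers measure 119 mm over their backs; the gripper's body (75 mm by 180 mm) begins 59 mm behind the grasp point.
Start: joints at [-1.395, 0.491, 1.559, -0, 1.092, -0.106], TCP at [173.825, -600.352, 292.261] pointing down, gripper open.
Joint ranges: [-3.1, 3.1], [-0.84, 2.19], [0.05, 2.79], [-1.13, 4.28], [0.06, 2.93], [-2.69, 2.69]. Speed limits (rad/s): [2.22, 2.22, 2.79, 3.14, 3.14, 3.14].

## Interface

Orientations are given as [roll, pitch, yaw] about the fixed x, y, z axes, in that order (R = Rz(yaw) Ry(pitch) Rx(roll)).
In Python, from cell import env, viewer, ticket, search_frame gives the robot as it stands.
- The arm moves only by the shell command python3 -m inch 'ROWS'. ROWS is a JSON object of lists of equal length, an entry for each row: "hand": the opening, from 0 (shut) to 1 (fully open); "delta_pos": the shift along the tool's x, y, z in cm, a list of three; "turn": the turn about the tool's z in rad. A call has 1 to 20 rows; each row shifts and turns the commanded pose from where the row before left it, along the tool's axes as they then stand; what a row does not reach is not made up. A row lasts 1/10 s, in which the tool goes at most 50 mm and 8.59 degrees, less where a joint would pass 70% of its speed; a pose out of reach is approached as far as the arm can. A call is refused whole if a number of a shift passes 5 or a number of a turn 0.15, either way. A call with a gripper value outside its range is refused whole. The fingers move at their own pace and stop on an object; the grip force is fixed at half the most. Time passes only in rows, so rows that do not move let the fingers close. It gives the time, the measured TCP pose, the force and the opening at its end, in the units of the state.
- env.state(): the state, without advancing time (a new reading comes with each control period).
- viewer.read_camera(name): name is "side" or "top"; returns (picture, depth): 480x640x3 uint8, blue, green, red; 480x640 float32, mm along the optical axis (not along the pixel's ray), 0 where there is no reading.
- viewer.get_calibration(name): a dict with "fx", "fy", "cx", "cy" (pixels), "T" (4x4, takes a point from camera to world coordinates). Camera axes: x right, y down, z forward; pixel columns grow to the right and rows downward; lengths in mm; the calibration is good to about 2 mm. A picture is of the moment at which its call begins. get_calibration takes no time and is no camera call.
- ticket.job_done(): hands the job in, once; it reports no verdict.
Trained networks look in the newest picture that a camera, given by its name, has taken for a name from the list of things; names that differ only in an ending like _2 or _b are one class to them, and where a whole thing is asked for, a point or a joint stands for the part that bears it (a point fixed in the world has none). Each returns a list of dicts, best first, with "p" (0 to 1); they miss things now and then, are a little off and sometimes report something else, mostly with a low value. They report only what shows in the picture. A call takes as long as a camera call.
- search_frame(camera, label): "centre" ([column, row] in pixels, amid what is visible of it).
The state is a dict: "t": time; "joints": joint angles; "qvel": joint speeds; "tau": joint torques, N m; "eef_pos": TCP position; "tcp_rot": TCP orientation; "ft_force": force on the tool from outside, world axes, zero at the start; "moment": the same for the moment, N m; "opening": opening from 0.0 (shut) to 1.0 (fully open).
Only numpy, scipy, OpenCV 4.12 (cv2) and the standard library are available. Lean on these libraries where they do the work, as an engineer would, in place of code of your own. Each camera call takes 0.05 s, during which the arm holds its last target.

## Task

Prime the copier's toner supply unit: press its four colour keys fully down one at a time, letting each spring back, in the order yellow, magenta, cyan, black, and no key ahead of its turn. Slide the clear guard aside by its green fin whenever it is over the key you need. Do not shift or knock over the toner bottles, the drum unit or the screwdriver around it.

Things in the scene. Friction and masses are not known exactly. Their poses are not given: they have to be found in the camera images.
- unit: toner supply unit, fixed: off-white box 150 (x) x 330 (y) x 80 mm high; origin at the centre of its underside, x away from the robot (to the round toner ports), y left, z up. On its deck (80 mm up) four keys stand at x = 0, y = -96, -32, 32, 96 mm, colours in any order; end stops, 100 mm up, at y = -160 and 160 mm
- guard (a joint): clear guard, a plate 78 (x) x 112 (y) mm, top 106 mm above the bench, sliding along the unit's y over the keys; a covered key cannot be pressed. In m: 0 at the -y stop (centre at unit y = -64 mm), 0.128 at the +y stop (+64 mm): there the two keys at the other end are free, the nearer 40 mm from the guard's edge. Takes about 2.5 N, stays where left
- guard_fin (a point): middle of the top edge of the guard's upright green fin, by which it is pushed: 40 (x) x 10 (y) x 31 mm, its top 137 mm above the bench, at the centre of the guard plate, which reaches 56 mm to each side of it along y
- key_yellow_top (a point): centre of the top face of the yellow spring key, a 34 x 34 mm yellow cap; when up its top is 98 mm above the bench (18 mm above the deck); the yellow port on the far face is in line with it
- key_yellow (a joint): travel of the yellow key in m: 0 up, 0.007 fully down (straight down). It takes about 2 N to start and 5 to 6 N to bottom, and springs back when let go
- pin_yellow (a joint): orange telltale pin behind the yellow key (8 x 30 mm, 52 mm from the key's centre towards the unit's +x, 7 mm proud of the deck): in m, 0 proud to 0.006 sunk. The key carries it down after 1 mm of travel; it stays down when the key springs back, showing that the key was pressed
- key_magenta_top (a point): centre of the top face of the magenta spring key, a 34 x 34 mm magenta cap; when up its top is 98 mm above the bench (18 mm above the deck); the magenta port on the far face is in line with it
- key_magenta (a joint): travel of the magenta key in m: 0 up, 0.007 fully down (straight down). It takes about 2 N to start and 5 to 6 N to bottom, and springs back when let go
- pin_magenta (a joint): orange telltale pin behind the magenta key (8 x 30 mm, 52 mm from the key's centre towards the unit's +x, 7 mm proud of the deck): in m, 0 proud to 0.006 sunk. The key carries it down after 1 mm of travel; it stays down when the key springs back, showing that the key was pressed
- key_cyan_top (a point): centre of the top face of the cyan spring key, a 34 x 34 mm cyan cap; when up its top is 98 mm above the bench (18 mm above the deck); the cyan port on the far face is in line with it
- key_cyan (a joint): travel of the cyan key in m: 0 up, 0.007 fully down (straight down). It takes about 2 N to start and 5 to 6 N to bottom, and springs back when let go
- pin_cyan (a joint): orange telltale pin behind the cyan key (8 x 30 mm, 52 mm from the key's centre towards the unit's +x, 7 mm proud of the deck): in m, 0 proud to 0.006 sunk. The key carries it down after 1 mm of travel; it stays down when the key springs back, showing that the key was pressed
- key_black_top (a point): centre of the top face of the black spring key, a 34 x 34 mm black cap; when up its top is 98 mm above the bench (18 mm above the deck); the black port on the far face is in line with it
- key_black (a joint): travel of the black key in m: 0 up, 0.007 fully down (straight down). It takes about 2 N to start and 5 to 6 N to bottom, and springs back when let go
- pin_black (a joint): orange telltale pin behind the black key (8 x 30 mm, 52 mm from the key's centre towards the unit's +x, 7 mm proud of the deck): in m, 0 proud to 0.006 sunk. The key carries it down after 1 mm of travel; it stays down when the key springs back, showing that the key was pressed
- bottle_blue: spare toner bottle, pale blue, diameter 64, 170 mm tall, standing loose between unit and robot; origin at the centre of its underside, z up
- bottle_white: spare toner bottle, white, diameter 64, 170 mm tall, standing loose between unit and robot; origin at the centre of its underside, z up
- drum: loose drum unit, green roller in a black cradle, 200 (its x) x 50 x 55 mm high, lying left of the unit; origin at the centre of its underside
- screwdriver: loose screwdriver, red handle, 200 mm long along its x, lying right of the unit; origin at the middle of its length, on the bench

How it is judged (in metres and radians):
On the way, in this order (a step that is already met when the one before it is completed fails the run):
1. the yellow key is pressed home (at least 4.5 of 7 mm) with its telltale pin sunk, the other keys up (value of joint key_yellow above 0.0045 m and value of joint pin_yellow above 0.003 m and value of joint each of key_magenta, key_cyan, key_black below 0.002 m), for 0.1 s.
2. the magenta key is pressed home (at least 4.5 of 7 mm) with its telltale pin sunk, the other keys up (value of joint key_magenta above 0.0045 m and value of joint pin_magenta above 0.003 m and value of joint each of key_yellow, key_cyan, key_black below 0.002 m), for 0.1 s.
3. the cyan key is pressed home (at least 4.5 of 7 mm) with its telltale pin sunk, the other keys up (value of joint key_cyan above 0.0045 m and value of joint pin_cyan above 0.003 m and value of joint each of key_yellow, key_magenta, key_black below 0.002 m), for 0.1 s.
4. the black key is pressed home (at least 4.5 of 7 mm) with its telltale pin sunk, the other keys up (value of joint key_black above 0.0045 m and value of joint pin_black above 0.003 m and value of joint each of key_yellow, key_magenta, key_cyan below 0.002 m), for 0.1 s.
At the end, for the whole second after the job is handed in: All four telltale pins are sunk by more than 3 mm, all four keys are up again (within 1.5 mm), and both bottles, the drum unit and the screwdriver are at rest, within 20 mm of where they began, the bottles upright within 0.3 rad. The guard may be anywhere (value of joint each of pin_yellow, pin_magenta, pin_cyan, pin_black above 0.003 m and value of joint each of key_yellow, key_magenta, key_cyan, key_black below 0.0015 m and distance of each of bottle_blue, bottle_white, drum, screwdriver from where it was at the start of the episode below 0.02 m and angle between each of bottle_blue, bottle_white's own z axis and vertical below 0.3 rad and linear speed of each of bottle_blue, bottle_white, drum, screwdriver below 0.02 m/s); the robot touches nothing.
It fails at once if the magenta key is pressed before the yellow key has been pressed home (value of joint key_magenta above 0.003 m and value of joint pin_yellow below 0.003 m).
It fails at once if the cyan key is pressed before the magenta key has been pressed home (value of joint key_cyan above 0.003 m and value of joint pin_magenta below 0.003 m).
It fails at once if the black key is pressed before the cyan key has been pressed home (value of joint key_black above 0.003 m and value of joint pin_cyan below 0.003 m).
It fails at once if two keys are down at once (value of joint each of key_yellow, key_magenta above 0.003 m or value of joint each of key_yellow, key_cyan above 0.003 m or value of joint each of key_yellow, key_black above 0.003 m or value of joint each of key_magenta, key_cyan above 0.003 m or value of joint each of key_magenta, key_black above 0.003 m or value of joint each of key_cyan, key_black above 0.003 m).
It fails at once if a bottle, the drum or the screwdriver is shifted by more than 20 mm, or a bottle tips by more than 0.3 rad (distance of any of bottle_blue, bottle_white, drum, screwdriver from where it was at the start of the episode above 0.02 m or angle between any of bottle_blue, bottle_white's own z axis and vertical above 0.3 rad).
It also fails if it takes over 67 s, if anything falls off the work surface, if the arm or the gripper's body presses on something with over 40 N, if the wrist force passes 120 N, or if a joint passes its speed limit or range.

## Working session

There is one attempt and no reset: what is moved stays moved. The work goes in short steps, Python scripts to look and compute and a shell command to move; the robot and the scene stay as the last step left them, time stands still between calls to the robot, and variables do not carry over. Pictures are saved under pics/ and viewed, and the job is handed in when it is done.

```bash
mkdir -p pics
cat > h.py <<'E'
from cell import env, viewer, ticket, search_frame
import numpy as np, cv2
def shot(cam,name):
    p,d=viewer.read_camera(cam); cv2.imwrite(f'pics/{name}.png',p); np.save(f'pics/{name}.npy',d); return p,d
def world(cam,u,v,z=None,d=None):
    c=viewer.get_calibration(cam); T=np.array(c['T'])
    r=np.array([(u-c['cx'])/c['fx'],(v-c['cy'])/c['fy'],1.])
    if d is not None: return T[:3,:3]@(r*d)+T[:3,3]
    R=T[:3,:3]@r; s=(z-T[2,3])/R[2]; return T[:3,3]+s*R
E
python3 - <<'E'
from h import *
for c in ('top','side'):
    p,d=shot(c,c+'0')
    for n in ['guard_fin','key_yellow_top','key_magenta_top','key_cyan_top','key_black_top','bottle_blue','bottle_white','drum','screwdriver','unit']:
        r=search_frame(c,n)[:2]
        for x in r:
            u,v=x['centre']; z={'guard_fin':137}.get(n,98 if 'key' in n else None)
            dd=d[int(v),int(u)]
            print(c,n,round(x['p'],2),np.round(x['centre'],1),'depthpt',np.round(world(c,u,v,d=dd)),'zpt',np.round(world(c,u,v,z=z),1) if z else '')
s=env.state();print(s)
E
```

```text
top guard_fin 0.86 [284.8 219.3] depthpt [587. 111. 134.] zpt [586.6 111.  137. ]
top key_magenta_top 0.67 [253.5 215.8] depthpt [598. 176.  98.] zpt [598.5 176.1  98. ]
top key_magenta_top 0.28 [264.6 194.3] depthpt [643. 157.  88.] zpt [641.4 155.3  98. ]
top key_black_top 0.59 [359.5 223.5] depthpt [585. -31.  98.] zpt [585.2 -31.5  98. ]
top bottle_blue 0.79 [286.7 287.1] depthpt [460. 102. 169.] zpt 
top bottle_white 0.76 [360.  296.8] depthpt [444. -29. 171.] zpt 
top bottle_white 0.66 [254.7 217.1] depthpt [596. 174.  97.] zpt 
top drum 0.61 [176.6 237. ] depthpt [560. 340.  52.] zpt 
top screwdriver 0.89 [438.3 272.9] depthpt [ 493. -200.   24.] zpt 
top unit 0.93 [302.4 225.1] depthpt [580.  80. 103.] zpt 
side guard_fin 0.6 [285.9 262.4] depthpt [588. 123. 106.] zpt [580.8 166.4 137. ]
side key_magenta_top 0.73 [277.5 288. ] depthpt [595. 184.  93.] zpt [593.6 190.6  98. ]
side key_black_top 0.5 [297.4 225.9] depthpt [585. -19.  99.] zpt [585.4 -21.4  98. ]
side bottle_blue 0.57 [356.9 280.9] depthpt [455. 150.  93.] zpt 
side bottle_white 0.75 [371.8 227.8] depthpt [432. -
[... 272 characters left out ...]
e unit 0.83 [286.8 280.4] depthpt [580. 171. 101.] zpt 
{'t': 1.1, 'joints': array([-1.39459350e+00,  4.90883803e-01,  1.55887352e+00, -1.49493437e-05,
        1.09168799e+00, -1.05603490e-01]), 'qvel': array([ 0.00105606, -0.00123326, -0.00111238,  0.00013685, -0.0004868 ,
        0.00043372]), 'tau': array([-2.50122512e-04, -6.12475419e+01, -2.58426368e+01,  6.93652639e-02,
        4.46893356e-02, -2.61834219e-05]), 'eef_pos': array([ 173.82807958, -600.36336627,  292.28014187]), 'tcp_rot': array([3.14144754e+00, 2.87234390e-05, 2.81813201e-01]), 'ft_force': array([ 0.08278851, -0.12612691,  0.37415207]), 'moment': array([0.009556  , 0.03184256, 0.05182418]), 'opening': 0.9985769436187675}
```

View pics/top0.png

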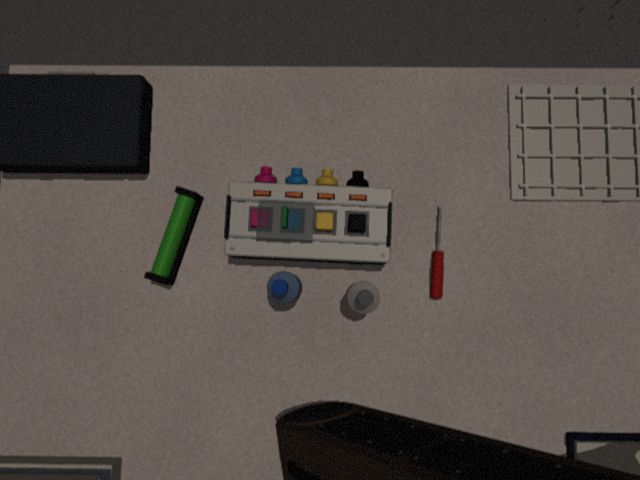

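View pics/side0.png

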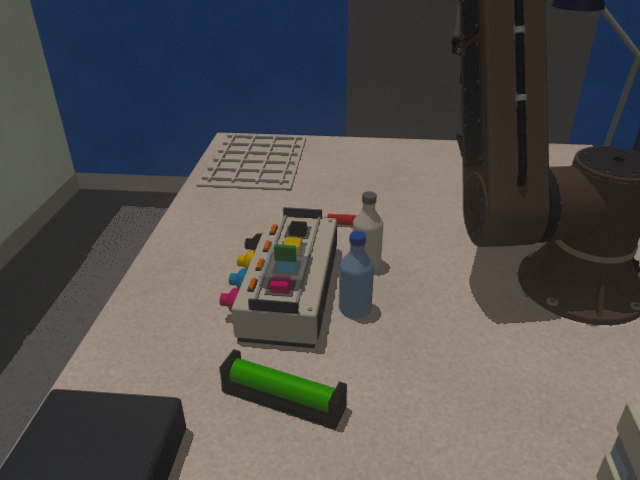

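Run:
```python
import cv2
a=cv2.imread('pics/top0.png')[160:320,140:460]; cv2.imwrite('pics/top0z.png',cv2.resize(a,(800,400),interpolation=cv2.INTER_CUBIC))
```

```text
(no output)
```

View pics/top0z.png

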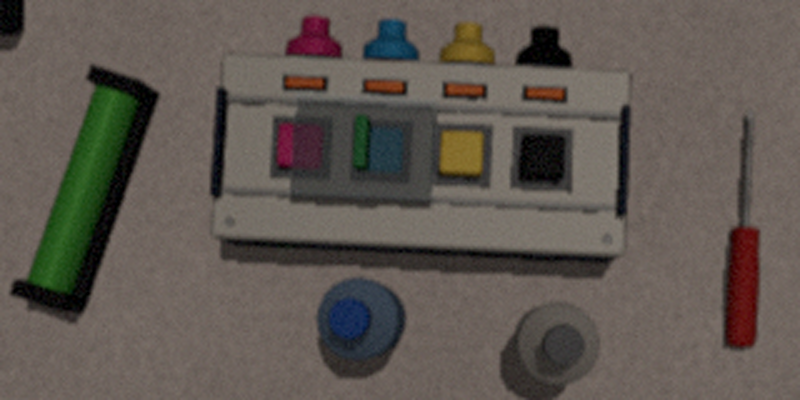

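The top view shows the keys from left (+y) to right as magenta, cyan, yellow, black. The fin is at (285,219), and the guard covers cyan and most of magenta. Yellow at (325,221) and black at (357,223) are free. Next I'll refine the positions by colour.

```bash
cat >> h.py <<'E'
def blobs(cam,p,box,lo,hi,mn=20):
    x0,y0,x1,y1=box; h=cv2.cvtColor(p[y0:y1,x0:x1],cv2.COLOR_BGR2HSV); m=cv2.inRange(h,lo,hi)
    n,_,st,c=cv2.connectedComponentsWithStats(m)
    return [(c[i]+[x0,y0],st[i]+np.array([x0,y0,0,0,0])) for i in range(1,n) if st[i,4]>=mn]
E
python3 - <<'E'
from h import *
p=cv2.imread('pics/top0.png')
B=(225,178,395,250)
for n,lo,hi,z in [('pins',(3,140,90),(14,255,255),87),('yellow',(15,120,60),(32,255,255),98),('mag',(150,60,40),(178,255,255),98),('green',(45,100,20),(80,255,255),137),('cyan',(90,50,30),(110,255,255),98)]:
    for c,s in blobs('top',p,B,lo,hi): print(n,np.round(c,1),s,np.round(world('top',*c,z=z),1))
d=np.load('pics/top0.npy')
# black key: depth ~98 dark
h=cv2.cvtColor(p,cv2.COLOR_BGR2HSV); m=(h[:,:,2]<30); m[:, :344]=0; m[:,372:]=0; m[:208]=0; m[240:]=0
v,u=np.nonzero(m); print('black',u.mean(),v.mean(),world('top',u.mean(),v.mean(),z=98),len(u))
# points by depth: guard plate at 106 / fin
E
```

```text
pins [261.7 192.4] [255 191  14   4  53] [647.3 162.6  87. ]
pins [293.2 193.8] [287 192  14   5  50] [644.9  99.9  87. ]
pins [325.6 195.5] [319 194  14   4  55] [642.2  35.3  87. ]
pins [357.2 196.6] [351 195  14   4  51] [640.5 -27.5  87. ]
yellow [326.4 181.1] [316 178  22   7 138] [668.8  33.9  98. ]
yellow [324.  220.6] [316 212  18  18 300] [590.2  37.8  98. ]
mag [265.6 179.7] [254 178  23   5  95] [670.6 154.   98. ]
mag [259.2 218. ] [250 209  20  19 331] [594.2 164.7  98. ]
green [284.1 216.5] [281 206   7  22 118] [592.  112.3 137. ]
cyan [296.2 180.4] [286 178  21   6 117] [669.8  93.4  98. ]
cyan [293.9 219.6] [287 210  15  20 244] [591.8  96.7  98. ]
black 356.50157728706625 223.1198738170347 [585.88549916 -25.65326556  98.        ] 317
```

Unit yaw is about -0.04, with its origin near (591, 69.5). Yellow is at (590, 37.5), and the guard edge is at y≈56.

```bash
python3 -m inch '{"hand":[0,0,0,0,0,0,0,0,0,0,0,0,0,0,0,0,0,0,0,0],"turn":[0.11,0.11,0.102,0,0,0,0,0,0,0,0,0,0,0,0,0,0,0,0,0],"delta_pos":[[0,0,0],[0,0,0],[0,0,0],[2.44,-4.06,0],[2.44,-4.06,0],[2.44,-4.06,0],[2.44,-4.06,0],[2.44,-4.06,0],[2.44,-4.06,0],[2.44,-4.06,0],[2.44,-4.06,0],[2.44,-4.06,0],[2.44,-4.06,0],[2.44,-4.06,0],[2.44,-4.06,0],[2.44,-4.06,0],[2.44,-4.06,0],[2.44,-4.06,0],[2.44,-4.06,0],[0,0,0]]}'
cat >> h.py <<'E'
def go(x,y,tip):
    s=env.state(); e=s['eef_pos']; w=s['tcp_rot'][2]; D=np.array([x,y])-e[:2]
    print('t',round(s['t'],2),'pos',np.round(e,1),'tip',round(e[2]-78,1),'rot',np.round(s['tcp_rot'],3),'f',np.round(s['ft_force'],1))
    print('tool delta cm',np.round([(D@[np.cos(w),np.sin(w)])/10,(D@[np.sin(w),-np.cos(w)])/10,(e[2]-78-tip)/10],2))
E
python3 -c "
from h import *
go(590,33.5,104)"
```

```text
t: 3.1
eef_pos: [591.9, 37.1, 291.9]
tcp_rot: [-3.141, -0.001, -0.036]
ft_force: [-0.3, -1.0, -0.5]
opening: 0.008
t 3.1 pos [591.9  37.1 291.9] tip 213.9 rot [-3.141e+00 -1.000e-03 -3.600e-02] f [-0.3 -1.  -0.5]
tool delta cm [-0.18  0.37 10.99]
```

```bash
python3 -m inch '{"hand":[0,0,0,0,0],"turn":[0,0,0,0,0],"delta_pos":[[-0.18,0.37,3.5],[0,0,3.5],[0,0,3.0],[0,0,0.7],[0,0,0]]}'
python3 -c "
from h import *
go(590,33.5,91)
shot('side','s1');shot('top','t1')"
```

```text
t: 3.6
eef_pos: [587.9, 29.0, 184.8]
tcp_rot: [3.142, 0.002, -0.041]
ft_force: [-0.2, 0.3, 0.2]
opening: 0.006
t 3.6 pos [587.9  29.  184.8] tip 106.8 rot [ 3.142e+00  2.000e-03 -4.100e-02] f [-0.2  0.3  0.2]
tool delta cm [ 0.19 -0.45  1.58]
```

View pics/s1.png

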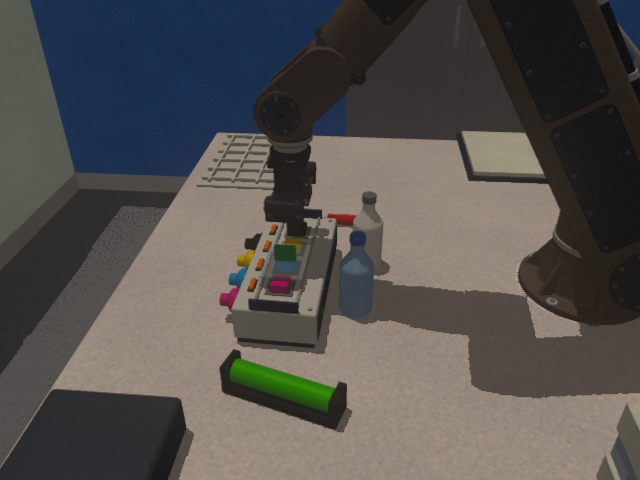

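```bash
python3 -c "
from h import *
go(590,34.5,91)
import cv2
p=cv2.imread('pics/s1.png')[170:330,200:360]; cv2.imwrite('pics/s1z.png',cv2.resize(p,(640,600),interpolation=cv2.INTER_CUBIC))
c=viewer.get_calibration('side');T=np.linalg.inv(np.array(c['T']))
for w in [(588,29,107),(588,17,107),(588,41,107),(590,37.5,98),(587,-26.5,98)]:
    q=T@np.array([*w,1]);print(w,[round(c['fx']*q[0]/q[2]+c['cx']),round(c['fy']*q[1]/q[2]+c['cy'])])
"
```

```text
t 3.7 pos [588.6  29.2 186.6] tip 108.6 rot [ 3.141e+00 -2.000e-03 -4.000e-02] f [0.5 0.3 1. ]
tool delta cm [ 0.12 -0.54  1.76]
(588, 29, 107) [293, 235]
(588, 17, 107) [294, 232]
(588, 41, 107) [292, 238]
(590, 37.5, 98) [291, 241]
(587, -26.5, 98) [297, 225]
```

View pics/s1z.png

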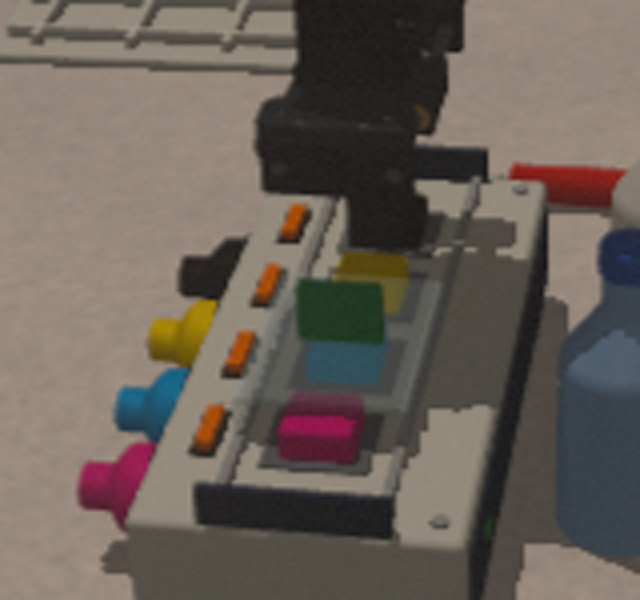

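```bash
python3 -m inch '{"hand":[0,0,0,0,0],"turn":[0,0,0,0,0],"delta_pos":[[0.1,-0.4,0.2],[0,0,0.4],[0,0,0.5],[0,0,0.5],[0,0,0]]}'
python3 -c "
from h import *
go(590,34.5,91)"
```

```text
t: 4.2
eef_pos: [589.5, 33.5, 169.1]
tcp_rot: [-3.141, -0.001, -0.04]
ft_force: [1.2, 1.6, 3.4]
opening: 0.003
t 4.2 pos [589.5  33.5 169.1] tip 91.1 rot [-3.141e+00 -1.000e-03 -4.000e-02] f [1.2 1.6 3.4]
tool delta cm [ 0.04 -0.1   0.01]
```

```bash
python3 -m inch '{"hand":[0,0,0,0],"turn":[0,0,0,0],"delta_pos":[[0,0,0.15],[0,0,0],[0,0,0],[0,0,0]]}'
python3 -c "
from h import *
go(590,34.5,91)
shot('side','s2')
go(590,34.5,91)
p=cv2.imread('pics/s2.png')[190:330,200:360]; cv2.imwrite('pics/s2z.png',cv2.resize(p,(640,560),interpolation=cv2.INTER_CUBIC))"
```

```text
t: 4.6
eef_pos: [589.5, 33.5, 168.8]
tcp_rot: [-3.141, -0.002, -0.04]
ft_force: [-2.0, 1.7, 14.3]
opening: 0.006
t 4.6 pos [589.5  33.5 168.8] tip 90.8 rot [-3.141e+00 -2.000e-03 -4.000e-02] f [-2.   1.7 14.3]
tool delta cm [ 0.04 -0.1  -0.02]
t 4.65 pos [589.5  33.5 168.8] tip 90.8 rot [-3.142e+00 -2.000e-03 -4.000e-02] f [-2.7  1.9 13.5]
tool delta cm [ 0.04 -0.1  -0.02]
```

View pics/s2z.png

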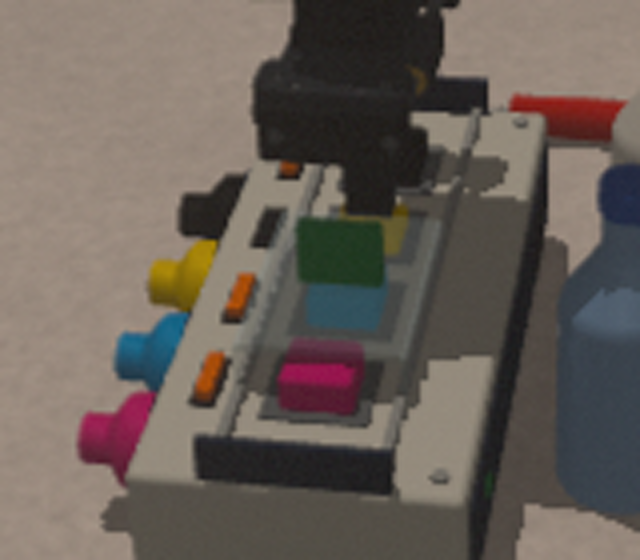

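Yellow bottomed at 14 N and its pin has gone dark (sunk). Next I lift, go to the +y side of the fin, and lower to tip height of about 114.

```bash
python3 -m inch '{"hand":[0,0,0,0,0,0,0],"turn":[0,0,0,0,0,0,0],"delta_pos":[[0,0,-4],[0,0,-3],[0,-3.7,0],[0,-3.7,0],[0,-3.7,0],[0,0,0],[0,0,0]]}'
python3 -c "
from h import *
go(593,143,115)
shot('top','t3');shot('side','s3')
p=cv2.imread('pics/s3.png')[170:330,200:360]; cv2.imwrite('pics/s3z.png',cv2.resize(p,(600,600),interpolation=cv2.INTER_CUBIC))"
```

```text
t: 5.35
eef_pos: [593.4, 144.8, 237.2]
tcp_rot: [3.141, 0.001, -0.039]
ft_force: [-0.8, 0.2, -0.2]
opening: 0.008
t 5.35 pos [593.4 144.8 237.2] tip 159.2 rot [ 3.141e+00  1.000e-03 -3.900e-02] f [-0.8  0.2 -0.2]
tool delta cm [-0.04  0.18  4.42]
```

View pics/s3z.png

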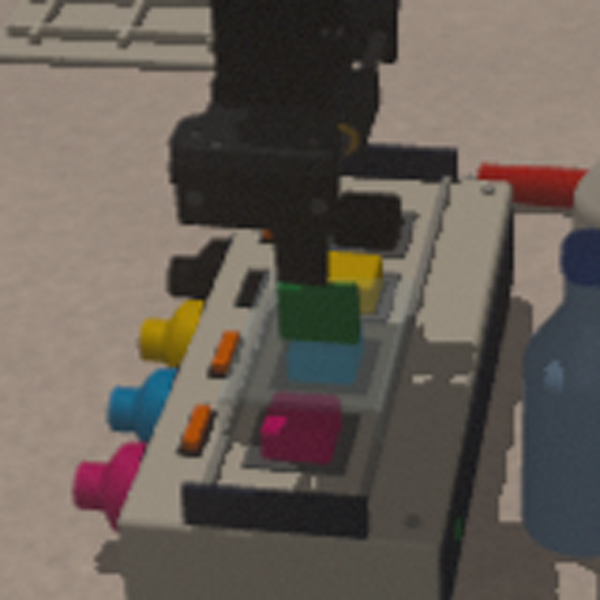

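```bash
cat >> h.py <<'E'
def proj(cam,w):
    c=viewer.get_calibration(cam);T=np.linalg.inv(np.array(c['T'])); q=T@np.array([*w,1]); return [round(c['fx']*q[0]/q[2]+c['cx'],1),round(c['fy']*q[1]/q[2]+c['cy'],1)]
E
python3 -c "
from h import *
print(proj('side',(593.4,145,159)),proj('side',(593.4,157,159)),proj('side',(593,112,137)),proj('side',(593,112,106)))
for cam,f in (('top','t3'),('side','s3')):
    for c,s in blobs(cam,cv2.imread(f'pics/{f}.png'),(225,200,395,300),(45,100,20),(80,255,255)): print(cam,c,s,world(cam,*c,z=137 if cam=='top' else 122))
go(593,143,115)
p=cv2.imread('pics/t3.png')[160:280,200:400]; cv2.imwrite('pics/t3z.png',cv2.resize(p,(800,480),interpolation=cv2.INTER_CUBIC))"
```

```text
[np.float64(280.1), np.float64(245.0)] [np.float64(279.1), np.float64(248.7)] [np.float64(283.6), np.float64(245.2)] [np.float64(284.2), np.float64(259.0)]
side [285.17625899 253.08633094] [275 245  21  17 278] [590.04517558 115.65828774 122.        ]
t 5.45 pos [593.6 143.5 237.4] tip 159.4 rot [ 3.141e+00  1.000e-03 -4.100e-02] f [-0.1  0.1 -0.1]
tool delta cm [-0.06  0.06  4.44]
```

View pics/t3z.png

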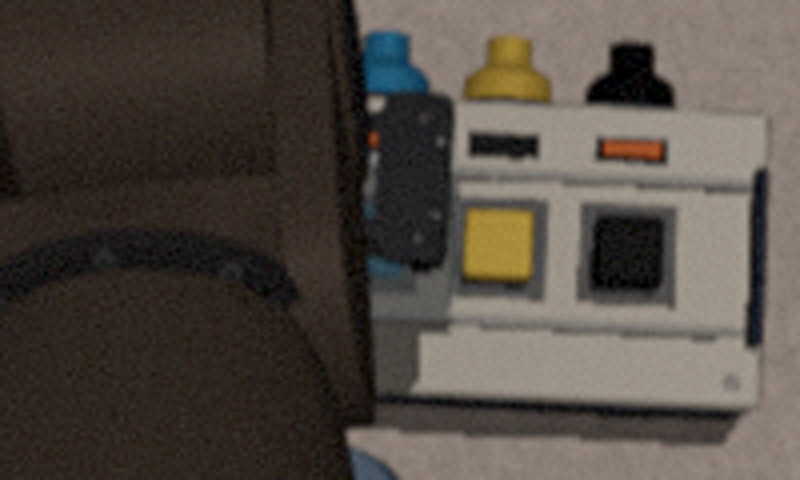

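Fin position confirmed (y≈112–116). The finger edge will come down at about 131.

```bash
python3 -m inch '{"hand":[0,0,0,0,0,0,0],"turn":[0,0,0,0,0,0,0],"delta_pos":[[0,0,2.5],[0,0,2.0],[0,0,0],[0,0.8,0],[0,0.8,0],[0,1,0],[0,0,0]]}'
python3 -c "
from h import *
go(589,22,115)"
```

```text
t: 6.15
eef_pos: [592.9, 116.8, 193.5]
tcp_rot: [3.142, -0.001, -0.042]
ft_force: [1.0, 0.7, -0.1]
opening: 0.004
t 6.15 pos [592.9 116.8 193.5] tip 115.5 rot [ 3.142e+00 -1.000e-03 -4.200e-02] f [ 1.   0.7 -0.1]
tool delta cm [0.01 9.49 0.05]
```

```bash
python3 -m inch '{"hand":[0,0,0,0,0,0,0,0],"turn":[0,0,0,0,0,0,0,0],"delta_pos":[[0,1.5,0],[0,1.5,0],[0,1.5,0],[0,1.5,0],[0,1.5,0],[0,1.0,0],[0,0.6,0],[0,0,0]]}'
python3 -c "
from h import *
go(589,22,115)
shot('side','s4')
p=cv2.imread('pics/s4.png')[170:330,200:360]; cv2.imwrite('pics/s4z.png',cv2.resize(p,(600,600),interpolation=cv2.INTER_CUBIC))"
```

```text
t: 6.95
eef_pos: [588.7, 26.4, 192.5]
tcp_rot: [3.141, 0.001, -0.041]
ft_force: [0.5, 0.4, -0.2]
opening: 0.002
t 6.95 pos [588.7  26.4 192.5] tip 114.5 rot [ 3.141e+00  1.000e-03 -4.100e-02] f [ 0.5  0.4 -0.2]
tool delta cm [ 0.05  0.44 -0.05]
```

View pics/s4z.png

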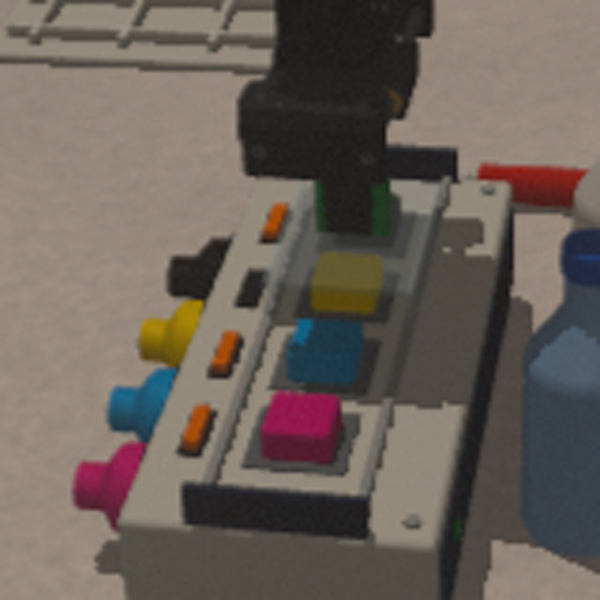

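Magenta and cyan are both uncovered. Moving to magenta.

```bash
python3 -m inch '{"hand":[0,0,0,0,0,0,0,0],"turn":[0,0,0,0,0,0,0,0],"delta_pos":[[0,-1,0],[0,-2.9,-1],[0,-3.5,0],[0,-3.5,0],[0,-3.0,0],[0,0,1],[0,0,0.5],[0,0,0]]}'
python3 -c "
from h import *
go(594.4,165.2,92)"
```

```text
t: 7.8
eef_pos: [594.0, 165.9, 186.5]
tcp_rot: [3.141, 0.002, -0.04]
ft_force: [0.2, 0.5, 0.4]
opening: 0.006
t 7.8 pos [594.  165.9 186.5] tip 108.5 rot [ 3.141e+00  2.000e-03 -4.000e-02] f [0.2 0.5 0.4]
tool delta cm [0.04 0.07 1.65]
```

```bash
python3 -m inch '{"hand":[0,0,0,0,0,0,0],"turn":[0,0,0,0,0,0,0],"delta_pos":[[0,0,0.5],[0,0,0.5],[0,0,0.5],[0,0,0.3],[0,0,0.1],[0,0,0],[0,0,0]]}'
python3 -c "
from h import *
go(592,101,92)
shot('side','s5')
p=cv2.imread('pics/s5.png')[170:330,200:360]; cv2.imwrite('pics/s5z.png',cv2.resize(p,(600,600),interpolation=cv2.INTER_CUBIC))"
```

```text
t: 8.5
eef_pos: [594.7, 165.9, 169.0]
tcp_rot: [3.141, -0.0, -0.04]
ft_force: [-0.2, -3.3, 2.7]
opening: 0.004
t 8.5 pos [594.7 165.9 169. ] tip 91.0 rot [ 3.141 -0.    -0.04 ] f [-0.2 -3.3  2.7]
tool delta cm [-0.01  6.5  -0.1 ]
```

View pics/s5z.png

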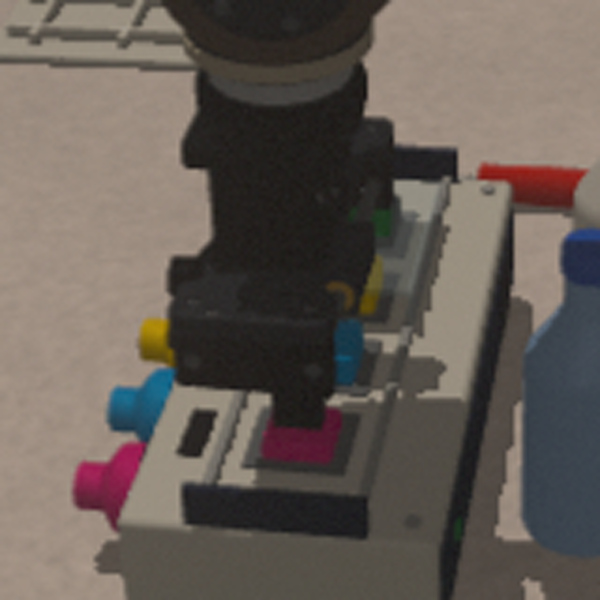

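Magenta's pin is dark. I'll push 1 mm more to be sure, then go to cyan.

```bash
python3 -m inch '{"hand":[0,0,0],"turn":[0,0,0],"delta_pos":[[0,0,0.1],[0,0,0],[0,0,0]]}'
python3 -m inch '{"hand":[0,0,0,0,0,0],"turn":[0,0,0,0,0,0],"delta_pos":[[0,0,-2],[0,0,-0.5],[0,3.3,0],[0,3.2,0],[0,0,0.5],[0,0,0]]}'
python3 -c "
from h import *
go(592,101,92)"
```

```text
t: 8.85
eef_pos: [594.7, 166.0, 168.8]
tcp_rot: [3.141, -0.001, -0.04]
ft_force: [-4.1, -4.5, 13.3]
opening: 0.002
t: 9.45
eef_pos: [591.7, 101.1, 186.8]
tcp_rot: [-3.141, 0.001, -0.042]
ft_force: [0.1, 0.3, -0.1]
opening: 0.006
t 9.45 pos [591.7 101.1 186.8] tip 108.8 rot [-3.141e+00  1.000e-03 -4.200e-02] f [ 0.1  0.3 -0.1]
tool delta cm [0.03 0.01 1.68]
```

```bash
python3 -m inch '{"hand":[0,0,0,0,0,0,0],"turn":[0,0,0,0,0,0,0],"delta_pos":[[0,0,0.5],[0,0,0.5],[0,0,0.5],[0,0,0.3],[0,0,0.15],[0,0,0],[0,0,0]]}'
python3 -c "
from h import *
go(592,101,92)
shot('side','s6')
p=cv2.imread('pics/s6.png')[170:330,200:360]; cv2.imwrite('pics/s6z.png',cv2.resize(p,(600,600),interpolation=cv2.INTER_CUBIC))"
```

```text
t: 10.15
eef_pos: [591.9, 102.0, 168.9]
tcp_rot: [-3.141, -0.001, -0.04]
ft_force: [-4.3, 4.6, 9.5]
opening: 0.002
t 10.15 pos [591.9 102.  168.9] tip 90.9 rot [-3.141e+00 -1.000e-03 -4.000e-02] f [-4.3  4.6  9.5]
tool delta cm [ 0.01  0.1  -0.11]
```

View pics/s6z.png

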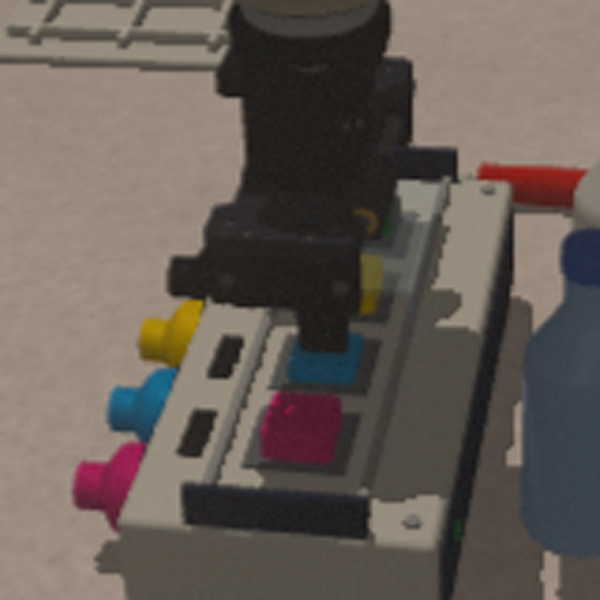

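Cyan bottomed, its pin is sunk, and magenta has sprung back. I'll go over the fin to its -y side.

```bash
python3 -m inch '{"hand":[0,0,0,0,0,0,0,0],"turn":[0,0,0,0,0,0,0,0],"delta_pos":[[0,0,-4],[0,0,-3],[0,0,0],[0,4.1,0],[0,4.1,0],[0,4.1,0],[0,0,0],[0,0,0]]}'
python3 -c "
from h import *
go(587.3,-21,115)
shot('side','s7')
for c,s in blobs('side',cv2.imread('pics/s7.png'),(225,180,395,300),(45,100,20),(80,255,255)): print(c,s,world('side',*c,z=122),world('side',c[0],s[1],z=137))
p=cv2.imread('pics/s7.png')[170:330,200:360]; cv2.imwrite('pics/s7z.png',cv2.resize(p,(600,600),interpolation=cv2.INTER_CUBIC))"
```

```text
t: 11.0
eef_pos: [586.8, -22.2, 237.4]
tcp_rot: [-3.142, 0.001, -0.042]
ft_force: [-0.4, -0.1, -0.7]
opening: 0.002
t 11.0 pos [586.8 -22.2 237.4] tip 159.4 rot [-3.142e+00  1.000e-03 -4.200e-02] f [-0.4 -0.1 -0.7]
tool delta cm [ 0.04 -0.12  4.44]
[295.07692308 223.01098901] [285 217  19  15  91] [585.85828643   6.97434206 122.        ] [585.23019982   8.58186902 137.        ]
```

View pics/s7z.png

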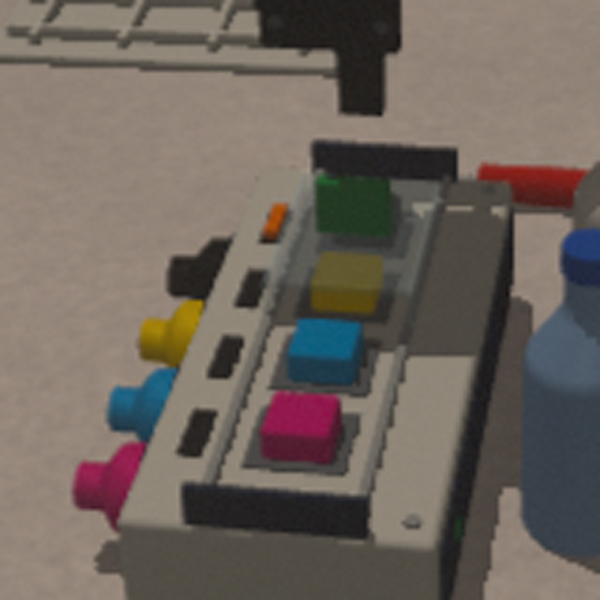

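All three pins are sunk and the fin is at y≈8. Lowering on its -y side and pushing it +y.

```bash
python3 -m inch '{"hand":[0,0,0,0,0,0,0,0,0,0,0,0],"turn":[0,0,0,0,0,0,0,0,0,0,0,0],"delta_pos":[[0,0,2.5],[0,0,2.0],[0,0,0],[0,-0.8,0],[0,-0.8,0],[0,-1,0],[0,-1.5,0],[0,-1.5,0],[0,-1.5,0],[0,-1.5,0],[0,-1.2,0],[0,0,0]]}'
python3 -c "
from h import *
go(587,-26.3,110)
shot('side','s8')
p=cv2.imread('pics/s8.png')[170:330,200:360]; cv2.imwrite('pics/s8z.png',cv2.resize(p,(600,600),interpolation=cv2.INTER_CUBIC))"
```

```text
t: 12.25
eef_pos: [590.8, 78.2, 193.0]
tcp_rot: [-3.141, 0.0, -0.039]
ft_force: [-0.1, -0.7, 0.1]
opening: 0.005
t 12.25 pos [590.8  78.2 193. ] tip 115.0 rot [-3.141  0.    -0.039] f [-0.1 -0.7  0.1]
tool delta cm [ 0.03 10.46  0.5 ]
```

View pics/s8z.png

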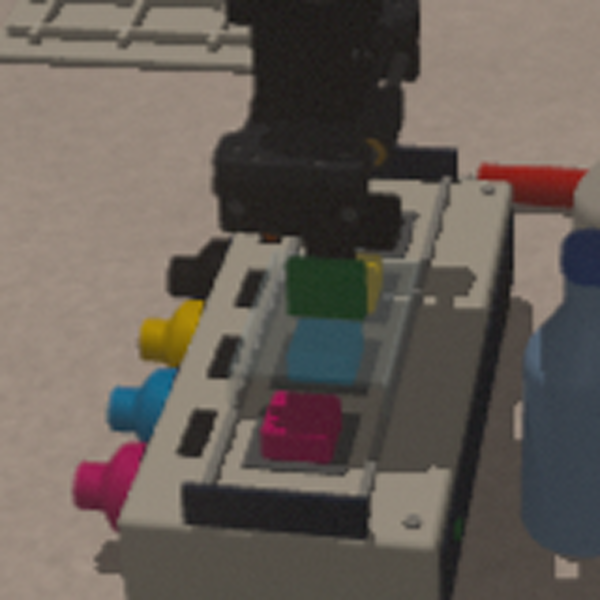

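Fin is at y≈95, so the guard edge is at about 39 and black's edge at -9 is clear. Moving to black.

```bash
python3 -m inch '{"hand":[0,0,0,0,0,0,0],"turn":[0,0,0,0,0,0,0],"delta_pos":[[0,1.5,0],[0,3,0],[0,3,0],[0,2.9,0],[0,0,0.6],[0,0,0],[0,0,0]]}'
python3 -c "
from h import *
go(587,-26.3,92)"
```

```text
t: 13.0
eef_pos: [586.6, -27.6, 187.0]
tcp_rot: [-3.141, 0.001, -0.041]
ft_force: [0.6, 0.4, 0.4]
opening: 0.004
t 13.0 pos [586.6 -27.6 187. ] tip 109.0 rot [-3.141e+00  1.000e-03 -4.100e-02] f [0.6 0.4 0.4]
tool delta cm [ 0.04 -0.13  1.7 ]
```

```bash
python3 -m inch '{"hand":[0,0,0,0,0,0,0],"turn":[0,0,0,0,0,0,0],"delta_pos":[[0,-0.1,0.5],[0,0,0.5],[0,0,0.5],[0,0,0.3],[0,0,0.15],[0,0,0],[0,0,0]]}'
python3 -c "
from h import *
go(587,-26.3,92)"
```

```text
t: 13.7
eef_pos: [586.8, -26.0, 168.8]
tcp_rot: [-3.141, -0.001, -0.04]
ft_force: [-3.8, 5.5, 14.5]
opening: 0.007
t 13.7 pos [586.8 -26.  168.8] tip 90.8 rot [-3.141e+00 -1.000e-03 -4.000e-02] f [-3.8  5.5 14.5]
tool delta cm [ 0.02  0.03 -0.12]
```

Bottomed at 14 N. Lifting clear and moving back to the right (-y) so the cameras can see everything.

```bash
python3 -m inch '{"hand":[0,0,0,0,0,0,0,0,0,0,0,0],"turn":[0,0,0,0,0,0,0,0,0,0,0,0],"delta_pos":[[0,0,-4],[0,0,-4],[0,0,-4],[0,4,0],[0,4,0],[0,4,0],[0,4,0],[0,4,0],[0,4,0],[0,4,0],[0,0,0],[0,0,0]]}'
python3 - <<'E'
from h import *
for c in ('top','side'):
    p,d=shot(c,c+'9')
    for n in ['bottle_blue','bottle_white','drum','screwdriver']:
        print(c,n,[(round(x['p'],2),np.round(x['centre'],1)) for x in search_frame(c,n)[:2]])
p=cv2.imread('pics/side9.png')[170:330,200:360]; q=cv2.imread('pics/top9.png')[170:290,210:410]
cv2.imwrite('pics/s9z.png',np.vstack([cv2.resize(p,(400,300)),cv2.resize(q,(400,240))]))
a=cv2.cvtColor(cv2.imread('pics/top0.png'),cv2.COLOR_BGR2GRAY);b=cv2.cvtColor(cv2.imread('pics/top9.png'),cv2.COLOR_BGR2GRAY)
print(env.state()['t'],env.state()['ft_force'])
E
```

```text
t: 14.9
eef_pos: [575.2, -306.9, 287.0]
tcp_rot: [-3.141, 0.001, -0.042]
ft_force: [-0.5, -0.3, 0.3]
opening: 0.003
top bottle_blue [(0.68, array([284.2, 286.5]))]
top bottle_white [(0.57, array([357.9, 294.9]))]
top drum [(0.96, array([175.8, 235.4])), (0.31, array([295.1, 219.9]))]
top screwdriver [(0.59, array([438.4, 268. ])), (0.41, array([258.2, 218.8]))]
side bottle_blue [(0.55, array([355.9, 278.4]))]
side bottle_white [(0.64, array([371.6, 228.2]))]
side drum [(0.58, array([284. , 390.6]))]
side screwdriver [(0.56, array([342.3, 217.7]))]
15.4 [ 0.03205144 -0.22273352 -0.45201249]
```

View pics/s9z.png

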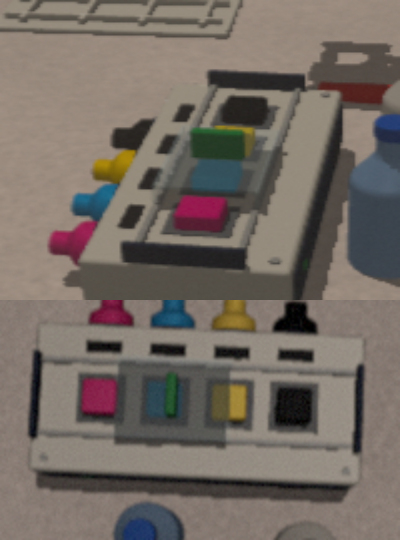

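View pics/top9.png

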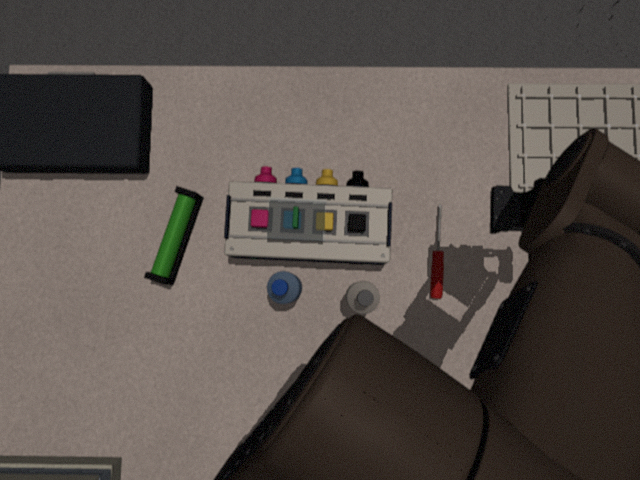

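All four pins are dark (sunk), all the keys are up, the loose things are where they started, and the arm is clear. Handing in.

```bash
python3 -c "
from h import *
print(ticket.job_done())"
```

```text
the job is handed in; nothing more can be done
None
```

I pressed the four keys in the order yellow, magenta, cyan, black, each down to its stop, and handed the job in at about 15.4 s of the 67 s allowed. The guard was slid twice by its fin: to -y before magenta and cyan, then back towards +y before black.

- **Presses:** the fingertips reached about 91 mm at each key, which is fully down, with 9.5 to 14.5 N on the wrist.
- **Last pictures:** all four telltale pins are sunk and all four keys are up. The bottles, drum and screwdriver look unmoved, and the arm is clear of everything.
- **Checks that disagreed:** the networks' centres for the loose things shifted by up to 5 pixels (screwdriver, top view). I put this down to detector noise and the arm's shadow, because the pictures show it in the same place. The final top search also gave low-confidence false finds of the drum and screwdriver on the unit.

The hand-in gave no verdict.

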